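# Clear the surveyor and set its rod on the stump

### The arm

A 7-joint arm with a two-finger parallel gripper is mounted at the origin on the work surface. World frame = base frame: x ahead of the robot, y to its left, z up, the work surface at z = 0. Lengths are in m, angles in rad, forces in N, time in s.
With the tool pointing down it reaches from about 0.4 to 0.9 m from the base axis. Payload 5.6 kg.
Tool frame: the origin (TCP) lies between the finger pads; the fingertips stand 17 mm ahead of it and the grasp point (between the pads) lies 2 mm behind it; z points along the fingers, y is the line along which they close (so a half turn about z gives the same grasp; the last joint's range is limited). The gripper opens to 92 mm and grips with 3 to 60 N. Pads are 20 mm wide; open, the fingers measure 128 mm over their backs; the gripper's body (75 mm by 189 mm) begins 69 mm behind the grasp point.
Start: joints at [-1.206, 0.468, -0.012, 1.603, 0.006, 1.071, -0.056], TCP at [0.258, 0.597, 0.232] pointing down, gripper open.
Joint ranges: [-2.53, 2.53], [-0.31, 2.02], [-1.57, 1.55], [0.28, 2.44], [-1.29, 4.43], [0.15, 1.84], [-2.92, 2.92]. Speed limits (rad/s): [2.57, 2.57, 3.14, 3.14, 3.14, 3.14, 3.14].

### API

Orientations are given as [roll, pitch, yaw] about the fixed x, y, z axes, in that order (R = Rz(yaw) Ry(pitch) Rx(roll)).
In Python, from workcell import arm gives the robot as it stands.
- The arm moves only by the tool drive_tool, never from a script. Its argument "deltas" is a list of rows, each a list of 7 numbers: the turn, a rotation vector about the tool's x, y, z in rad, then the shift along the tool's x, y, z in cm, then the opening, from 0 (shut) to 1 (fully open). A call has 1 to 10 rows; each row shifts and turns the commanded pose from where the row before left it, along the tool's axes as they then stand; what a row does not reach is not made up. A row lasts 1/12 s, in which the tool goes at most 41.7 mm and 7.16 degrees, less where a joint would pass 70% of its speed; a pose out of reach is approached as far as the arm can. A call with a gripper value outside its range is refused whole. The fingers move at their own pace and stop on an object; "grip_force" is the grip in N (left out, the last holds). Time passes only in rows, so rows that do not move let the fingers close. It gives the time, the measured TCP pose, the force, the opening and the grip force at its end, in the units of the state.
- arm.get_state(): the state, without advancing time (a new reading comes with each control period).
- arm.snapshot(name): name is "scene" or "side" or "wrist"; returns a dict with "img" (420x560x3 uint8, blue, green, red), "camera_matrix" (3x3 intrinsics, pixels), "R" (3x3) and "t" (3): a world point X has camera coordinates R X + t; the wrist camera has in their place "mount" (4x4, takes a point from camera to tool coordinates, whose origin is the TCP and whose axes are the flange's). Camera axes: x right, y down, z forward; pixel columns grow to the right and rows downward; lengths in m; the calibration is good to about 2 mm. A picture is of the moment at which its call begins: read the wrist's pose just before it. There is no depth.
- arm.hand_in(): hands the job in; it is judged then, once.
The state is a dict: "clock": time; "joints": joint angles; "qvel": joint speeds; "tau": joint torques, N m; "position": TCP position; "orientation": TCP orientation; "force": force on the tool from outside, world axes, zero at the start; "ft_torque": the same for the moment, N m; "gripper_width": opening from 0.0 (shut) to 1.0 (fully open); "grasp_force": force on a finger pad.
Only numpy, scipy, OpenCV 4.12 (cv2) and the standard library are available. Lean on these libraries where they do the work, as an engineer would, in place of code of your own. Each camera call takes 0.05 s, during which the arm holds its last target. There are 200 camera calls.

### The job

The surveyor in front of you is blocked by a finished jaw cast standing under its rod: move that cast into the shallow yellow tray, setting it down gently and upright. Then slide the work on its foot over the platen, without lifting it, until its metal stump stands centred under the tip of the rod, let go of it, and lower the rod by its knob gently until its spring tip rests on the top of the stump. Leave it resting there, and do not disturb the other things on the bench.

Things in the scene. Friction and masses are not known exactly. Their poses are not given: they have to be found in the camera images.
- surveyor: Dental surveyor, fixed. Origin on the bench, on the rod's axis; z up. Platen 12 mm thick, x -145 to 155, y -260 to 105 mm. Column 36 mm thick, 194 mm high, at (90, 78) mm; a level arm 20 mm wide, z 154 to 172 mm, runs from it to a head 30 mm in diameter round the rod, z 150 to 175 mm. Open below the head towards -x, so a tilted hand reaches in.
- rod: The surveyor's upright rod, 8 mm thick. It only slides up and down (at most 80 mm below its top position), with about 4 N of friction, and stays where it is left. Its knob at the top is 22 mm in diameter and 26 mm high. Its tip is a spring plunger, 5 mm thick, giving by up to 7 mm at 2 N per mm.
- rod_knob (a point): Centre of the rod's round knob, 141 mm above the plunger's free tip.
- rod_tip (a point): Lower end of the spring plunger. At the start 115 to 130 mm above the bench.
- worktable: The work, loose, 0.5 kg: a square steel foot 84 x 84 x 12 mm that slides on the platen, with a plaster jaw cast on it (66 x 62 mm, its top 34 mm above the foot's underside, a horseshoe of plaster teeth 7 mm higher). Origin at the centre of the foot's underside, z up; its upright fin handle lies on its -x side.
- fin_grip (a point): On the fin handle of the work, 34 mm above the foot's underside, 62 mm from the foot's centre along the work's -x. The fin is 12 mm thick (along the work's y), 26 mm long (along x), its top 14 mm above this point.
- spot (a point): Foot of the metal stump in the tooth row, on its axis, 34 mm above the underside of the work, at (13, 20) mm in the work's frame. The stump is a round steel post 10 mm in diameter, flat-topped, the tallest in the row; its top is 8 to 20 mm above this point, different from cast to cast. The next teeth are about 12 mm away and stand 7 mm above this point.
- loose_cast: Finished plaster jaw cast that stands under the rod, loose, about 0.2 kg: a block 54 (x) x 48 (y) x 34 mm high with flat upright sides and low teeth on top (42 mm in all; the teeth stay within the block's outline). Origin at the centre of its underside, z up.
- tray: Shallow open yellow tray, fixed, 220 (x) x 180 (y) x 26 mm high, walls 4 mm, floor 4 mm thick. Origin at the centre of its underside.
- wax_jar: Bystander: small amber jar, 38 mm diameter, 45 mm high, standing on the platen. Origin under its centre.
- brush: Bystander: brush 150 mm long lying on the bench.
- bur_block: Bystander: blue block 90 x 50 x 28 mm with rows of burs standing to 50 mm.
- mixing_bowl: Bystander: dark rubber bowl 100 mm wide, 55 mm high.
- powder_tin: Bystander: aluminium tin 40 mm diameter, 40 mm high, standing in the far end of the tray.
There are look-alikes about, which are no part of the job. What is shaped like the loose_cast but red is not meant.

How it is judged:
On the way, in this order (a step that is already met when the one before it is completed fails the run):
1. the loose cast stands upright in the tray, let go (x of loose_cast in the frame of tray between -0.085 and 0.085 m and y of loose_cast in the frame of tray between -0.065 and 0.065 m and z of loose_cast in the frame of tray below 0.012 m and angle between loose_cast's own z axis and vertical below 0.15 rad and contact force between the fingers and loose_cast below 0.1 N and linear speed of loose_cast below 0.02 m/s), for 0.2 s.
2. the stump of the work stands within 3 mm of the line of the rod, at rest, let go, the rod not yet on it (horizontal distance between spot and rod_tip below 0.003 m and linear speed of worktable below 0.01 m/s and angle between worktable's own z axis and vertical below 0.05 rad and contact force between the fingers and worktable below 0.1 N and not (contact force between rod and worktable above 0.5 N)), for 0.2 s.
3. the spring tip rests on the stump (horizontal distance between spot and rod_tip below 0.003 m and linear speed of worktable below 0.01 m/s and angle between worktable's own z axis and vertical below 0.05 rad and contact force between rod and worktable above 0.5 N), for 0.2 s.
At the end, for the whole second after the job is handed in: The loose cast stands upright (within 0.15 rad) on the floor of the tray, its centre at least 25 mm from the tray's outer faces; the stump's axis is within 3 mm of the rod tip, the work flat on the platen and still; the rod's spring tip presses on it with more than 0.5 N; everything is let go (all of step 1 and all of step 3 and linear speed of rod below 0.01 m/s); the robot touches nothing.
It fails at once if the rod pressed on anything with more than 13 N (contact force between rod and worktable above 13 N or contact force between rod and loose_cast above 13 N).
It fails at once if the work lifted more than 8 mm off the platen or tipped (z of worktable in the frame of surveyor above 0.02 m or angle between worktable's own z axis and vertical above 0.2 rad).
It fails at once if the loose cast dropped into the tray from a height (falling freely over it faster than 0.45 m/s, a drop of over 10 mm) (x of loose_cast in the frame of tray between -0.085 and 0.085 m and y of loose_cast in the frame of tray between -0.065 and 0.065 m and z of loose_cast in the frame of tray below 0.3 m and contact force between the fingers and loose_cast below 0.1 N and linear speed of loose_cast above 0.45 m/s).
It fails at once if the loose cast tipped over (angle between loose_cast's own z axis and vertical above 0.8 rad).
It fails at once if a bystander moved by more than 30 mm (distance of any of wax_jar, brush, bur_block, mixing_bowl, powder_tin from where it was at the start of the episode above 0.03 m).
It also fails if it takes over 72 s, if anything falls off the work surface, if the arm or the gripper's body presses on something with over 40 N, if the wrist force passes 120 N, or if a joint passes its speed limit or range.

## Working session

There is one attempt and no reset: what is moved stays moved. The work goes in short steps, Python scripts to look and compute and a tool call to move; the robot and the scene stay as the last step left them, time stands still between calls to the robot, and variables do not carry over. Pictures are saved under pics/ and viewed, at most 10 in all, crops included, and the job is handed in when it is done.

Besides the shell and the picture viewer there is one more tool, called after "Emit:" by a JSON object that holds its "fn" and its "kwargs", one argument or row to a line. drive_tool: Moves the arm, as the interface text tells. Its arguments: {"type":"object","properties":{"deltas":{"type":"array"},"grip_force":{"type":"number"}},"required":["deltas"]}

```bash
mkdir -p pics; ls; python3 - <<'E'
from workcell import arm
import cv2,pickle
s=arm.get_state();print({k:s[k] for k in('clock','position','orientation','force','gripper_width')})
for n in('scene','side'):
    d=arm.snapshot(n);pickle.dump(d,open(f'pics/{n}0.pkl','wb'));cv2.imwrite(f'pics/{n}0.png',d['img'])
    print(n,d['camera_matrix'],-d['R'].T@d['t'],d['R'])
E
```

```text
pics
{'clock': 0.0, 'position': array([0.25761829, 0.5961712 , 0.23066128]), 'orientation': array([-3.13987580e+00,  1.13231479e-04,  2.73377307e+00]), 'force': array([-0.30629342,  0.1211269 ,  0.03198263]), 'gripper_width': 0.9997110506331115}
scene [[430.0311859    0.         281.90808672]
 [  0.         430.0311859  212.20109384]
 [  0.           0.           1.        ]] [1.46609267 0.24943294 0.77114512] [[-0.2905238   0.95664584  0.02060736]
 [ 0.51384628  0.17414511 -0.84002112]
 [-0.80719138 -0.23345711 -0.5421622 ]]
side [[430.94386396   0.         281.79174868]
 [  0.         430.94386396 206.93027986]
 [  0.           0.           1.        ]] [0.44919861 1.00818    0.74875124] [[-0.99229406 -0.12320832  0.01312271]
 [-0.07138224  0.48188136 -0.87332407]
 [ 0.10127721 -0.86753101 -0.4869629 ]]
```

View pics/scene0.png

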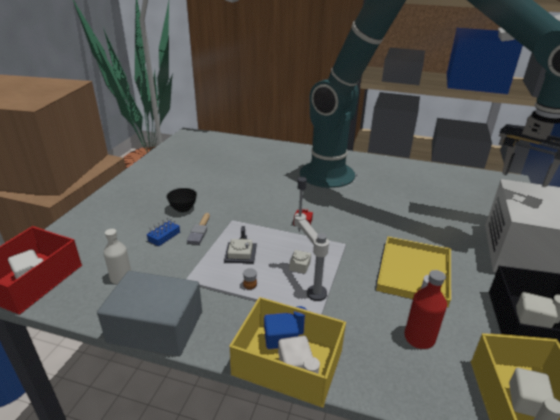

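View pics/side0.png

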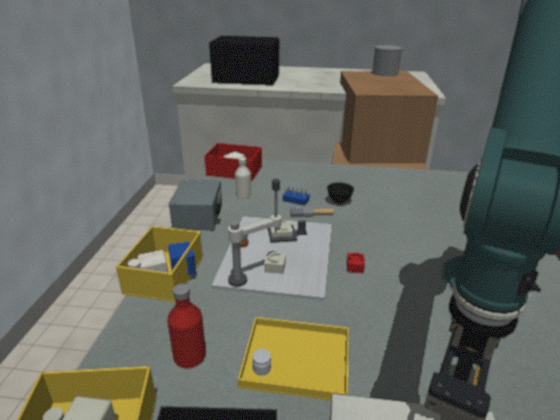

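```bash
python3 - <<'E'
import cv2
a=cv2.imread('pics/scene0.png')[170:305,190:350];cv2.imwrite('pics/scene0c.png',cv2.resize(a,None,fx=4.4,fy=4.4,interpolation=cv2.INTER_CUBIC))
a=cv2.imread('pics/side0.png')[175:300,215:375];cv2.imwrite('pics/side0c.png',cv2.resize(a,None,fx=4.4,fy=4.4,interpolation=cv2.INTER_CUBIC))
E
```

```text
(no output)
```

View pics/scene0c.png

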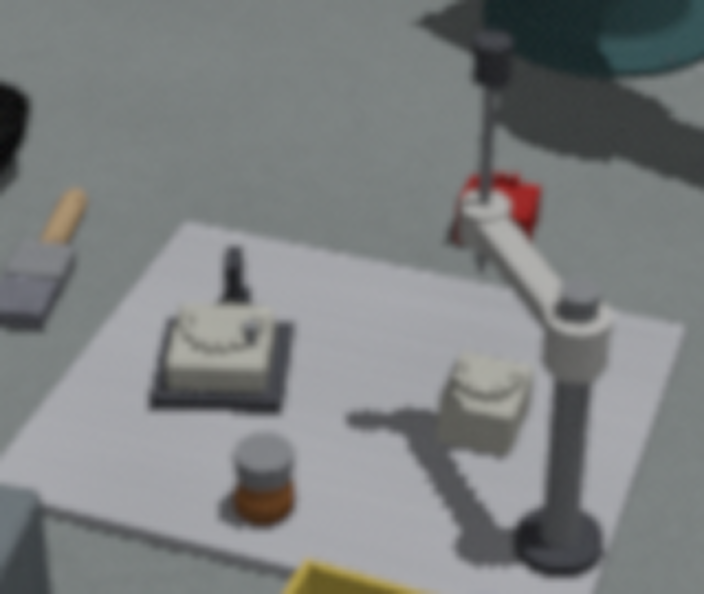

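View pics/side0c.png

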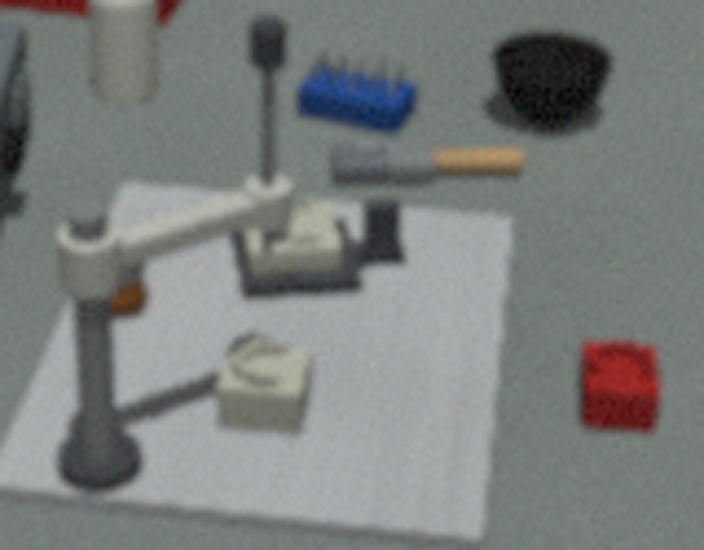

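The loose_cast could be confused with four things, at these pixels in the scene view: red block (304,216), work's cast (240,248), white casts in the far boxes (25,265) and (295,350), and the white block under the rod (301,261). I choose the white one under the rod. The crops confirm it stands alone, with no foot or fin. The stump is at about (247,245), the fin at (243,229) and the knob at (302,183).

```bash
cat > h.py <<'E'
import numpy as np,pickle
from scipy.optimize import least_squares
from scipy.spatial.transform import Rotation as Ro
def cam(n):return pickle.load(open(f'pics/{n}0.pkl','rb'))
def proj(c,X):
    p=np.atleast_2d(X)@c['R'].T+c['t'];p=p@c['camera_matrix'].T;return p[:,:2]/p[:,2:]
def place(q,P):
    c,s=np.cos(q[2]),np.sin(q[2]);P=np.atleast_2d(P);return np.c_[q[0]+c*P[:,0]-s*P[:,1],q[1]+s*P[:,0]+c*P[:,1],P[:,2]]
C={'scene':cam('scene'),'side':cam('side')}
def full(n,uv):
    return np.array(uv)/4.4+np.array([190,170] if n=='scene' else [215,175])
def fit(obs,q0,n=3):
    def f(q):return np.concatenate([(proj(C[c],place(q,np.array(P)/1000))-full(c,uv)).ravel() for c,P,uv in obs])
    r=least_squares(f,q0,loss='soft_l1');return r.x,np.abs(r.fun).reshape(-1,2).round(1)
E
python3 - <<'E'
from h import *
np.set_printoptions(precision=4,suppress=True)
o=[('scene',P,u) for P,u in [((-145,-260,12),(185,222)),((-145,105,12),(684,325)),((155,-260,12),(0,485))]]
o+=[('side',P,u) for P,u in [((155,-260,12),(122,183)),((-145,-260,12),(513,213)),((-145,105,12),(483,540)),((155,105,12),(-3,488))]]
o+=[('scene',(90,78,194),(580,298)),('side',(90,78,194),(88,220)),('scene',(0,0,175),(487,203)),('side',(0,0,175),(268,190))]
s,e=fit(o,[.6,0,0]);print('surv',s,e.tolist())
def tri(a,b):
    f=lambda X:np.r_[(proj(C['scene'],X)-full('scene',a)).ravel(),(proj(C['side'],X)-full('side',b)).ravel()]
    r=least_squares(f,[.6,0,.1]);return r.x,r.fun
print('knob',tri((492,58),(267,42)), 'head top',tri((487,203),(268,190)))
c=[('scene',P,u) for P,u in [((-27,-24,46),(453,357)),((-27,24,46),(533,370)),((27,24,46),(520,408)),((27,-24,46),(443,402)),((27,-24,12),(438,440)),((27,24,12),(510,455))]]
c+=[('side',P,u) for P,u in [((-27,-24,46),(312,350)),((-27,24,46),(303,400)),((27,24,46),(220,393)),((27,24,12),(218,424)),((-27,24,12),(300,434))]]
q,e=fit(c,[*s[:2],0]);print('cast',q,e.tolist())
w=[('scene',P,u) for P,u in [((-42,42,24),(295,322)),((42,-42,12),(150,407)),((42,42,12),(283,411)),((13,20,60),(250,325)),((-62,0,60),(233,250))]]
w+=[('side',P,u) for P,u in [((42,42,12),(245,296)),((-42,42,12),(360,290)),((-62,0,60),(383,202))]]
q,e=fit(w,[.6,-.1,0]);print('work',q,e.tolist(),'spot',place(q,[.013,.020,.046]),'fin',place(q,[-.062,0,.046]))
g=lambda n,uv:(np.array(uv)-np.array([190,170] if n=='scene' else [215,175]))*4.4
t=[('scene',P,g('scene',u)) for P,u in [((-110,-90,26),(391,240)),((-110,90,26),(452,250)),((110,-90,26),(379,272))]]
t+=[('side',P,g('side',u)) for P,u in [((110,-90,26),(253,320)),((-110,-90,26),(349,326)),((-110,90,26),(347,393)),((110,90,26),(239,386))]]
q,e=fit(t,[.6,.4,0]);print('tray',q,e.tolist())
# ground points for bystanders
def ray(n,uv,z):
    c=C[n];d=c['R'].T@np.linalg.inv(c['camera_matrix'])@np.r_[uv,1];o=-c['R'].T@c['t'];return o+d*(z-o[2])/d[2]
print('jar',ray('scene',full('scene',(264,455)),.057),'tin',ray('side',(262,357),.044),'red',ray('side',full('side',(620,360)),.034))
E
```

```text
surv [ 0.5773  0.0433 -0.02  ] [[0.2, 0.9], [0.9, 1.0], [4.2, 0.2], [0.7, 0.2], [0.3, 0.6], [0.3, 0.2], [3.2, 0.4], [1.7, 2.6], [0.1, 1.6], [0.5, 0.7], [0.1, 1.0]]
knob (array([0.5786, 0.0409, 0.2687]), array([-0.0374, -0.1133, -0.0524,  0.1131])) head top (array([0.5769, 0.0422, 0.1719]), array([ 0.0559,  0.1469,  0.0759, -0.1439]))
cast [0.5783 0.0484 0.0597] [[1.2, 2.5], [0.2, 2.6], [0.5, 1.0], [0.8, 0.6], [0.1, 0.6], [1.1, 0.2], [0.8, 0.7], [0.3, 1.7], [0.7, 1.1], [0.2, 1.8], [0.8, 0.6]]
work [ 0.5797 -0.1248  0.2524] [[0.1, 1.2], [0.4, 0.0], [0.1, 0.4], [0.1, 0.8], [0.0, 0.4], [0.6, 1.0], [0.4, 0.7], [0.1, 0.1]] spot [[ 0.5873 -0.1022  0.046 ]] fin [[ 0.5196 -0.1403  0.046 ]]
tray [ 0.489   0.3554 -0.0005] [[2.8, 4.2], [0.3, 2.5], [1.3, 11.8], [0.5, 1.2], [1.1, 2.2], [1.8, 2.8], [1.9, 3.1]]
jar [ 0.6989 -0.0517  0.057 ] tin [0.5578 0.3903 0.044 ] red [ 0.3545 -0.0081  0.034 ]
```

Emit:
{"fn": "drive_tool", "kwargs": {
  "deltas": [
    [0,0,0,-1.83,-2.2,0,1],
    [0,0,0,-1.83,-2.2,0,1],
    [0,0,0,-1.83,-2.2,0,1],
    [0,0,0,-1.83,-2.2,0,1],
    [0,0,0,-1.83,-2.2,0,1],
    [0,0,0,-1.83,-2.2,0,1],
    [0,0,0,-1.83,-2.2,0,1],
    [0,0,0,-1.83,-2.2,0,1],
    [0,0,0,-1.83,-2.2,0,1],
    [0,0,0,-1.83,-2.2,0,1]
  ]
}}

```text
clock: 0.93
position: [0.3385, 0.3206, 0.2314]
orientation: [-3.141, -0.0, 2.734]
force: [0.5, -0.0, 0.6]
gripper_width: 0.999
grasp_force: 0.0
```

Emit:
{"fn": "drive_tool", "kwargs": {
  "deltas": [
    [0,0,0,-1.83,-2.2,0,1],
    [0,0,0,-1.83,-2.2,0,1],
    [0,0,0,-1.83,-2.2,0,1],
    [0,0,0,-1.83,-2.2,0,1],
    [0,0,0,-1.83,-2.2,0,1],
    [0,0,0,-1.83,-2.2,0,1],
    [0,0,0,-1.83,-2.2,0,1],
    [0,0,0,-1.83,-2.2,0,1],
    [0,0,0,-1.83,-2.2,0,1],
    [0,0,0,-1.83,-2.2,0,1]
  ]
}}

```text
clock: 1.77
position: [0.4192, 0.0462, 0.2315]
orientation: [3.141, -0.0, 2.734]
force: [0.6, 0.1, 0.3]
gripper_width: 1.0
grasp_force: 0.0
```

```bash
cat >> h.py <<'E'
def go(pos,z,y,s=None):
    """print delta (rotvec tool rad, shift cm in current tool axes, shift in target axes) to pose with tool z and tool y dirs"""
    from workcell import arm
    s=s or arm.get_state();R=Ro.from_euler('xyz',s['orientation']).as_matrix()
    z=np.array(z,float);z/=np.linalg.norm(z);y=np.array(y,float);y-=z*(y@z);y/=np.linalg.norm(y)
    T=np.c_[np.cross(y,z),y,z];d=np.array(pos)-s['position']
    print('clock',round(s['clock'],2),'pos',s['position'].round(4),'F',s['force'].round(1),'w',round(s['gripper_width'],3),'q',np.round(s['joints'],2))
    print('rotvec',Ro.from_matrix(R.T@T).as_rotvec().round(4),'shift cur',(R.T@d*100).round(2),'shift tgt',(T.T@d*100).round(2))
E
python3 - <<'E'
from h import *
from workcell import arm
go([.50,.048,.116],[1,.06,-1],[-.06,1,0])
print(arm.snapshot('wrist')['mount'].round(3))
E
```

```text
clock 1.77 pos [0.4192 0.0462 0.2315] F [0.6 0.1 0.3] w 1.0 q [-0.52  0.06  0.35  2.15 -0.03  0.93  1.01]
rotvec [-0.1837 -0.7717 -0.4433] shift cur [-7.35  3.37 11.55] shift tgt [ 2.47 -0.3  13.88]
[[ 0.001 -0.955 -0.298  0.086]
 [ 1.     0.001  0.    -0.002]
 [-0.    -0.298  0.955 -0.154]
 [ 0.     0.     0.     1.   ]]
```

Emit:
{"fn": "drive_tool", "kwargs": {
  "deltas": [
    [-0.023,-0.0965,-0.0554,0,0,0,1],
    [-0.023,-0.0965,-0.0554,0,0,0,1],
    [-0.023,-0.0965,-0.0554,0,0,0,1],
    [-0.023,-0.0965,-0.0554,0,0,0,1],
    [-0.023,-0.0965,-0.0554,0,0,0,1],
    [-0.023,-0.0965,-0.0554,0,0,0,1],
    [-0.023,-0.0965,-0.0554,0,0,0,1],
    [-0.023,-0.0965,-0.0554,0,0,0,1],
    [0,0,0,0,0,0,1]
  ]
}}

```text
clock: 2.57
position: [0.4163, 0.0477, 0.2399]
orientation: [3.058, 0.478, 2.986]
force: [0.1, -1.3, -0.8]
gripper_width: 1.001
grasp_force: 0.0
```

```bash
python3 - <<'E'
from h import *
from workcell import arm
import cv2
go([.50,.047,.116],[1,.06,-1],[-.06,1,0])
s=arm.get_state();d=arm.snapshot('wrist');pickle.dump((s,d),open('pics/w1.pkl','wb'));cv2.imwrite('pics/w1.png',d['img'])
E
```

```text
clock 2.57 pos [0.4163 0.0477 0.2399] F [ 0.1 -1.3 -0.8] w 1.001 q [ 0.07 -0.16 -0.31  2.42  0.15  0.4   1.06]
rotvec [-0.0456 -0.2996 -0.1875] shift cur [-1.660e+00 -1.000e-02  1.486e+01] shift tgt [ 2.87 -0.57 14.67]
```

View pics/w1.png

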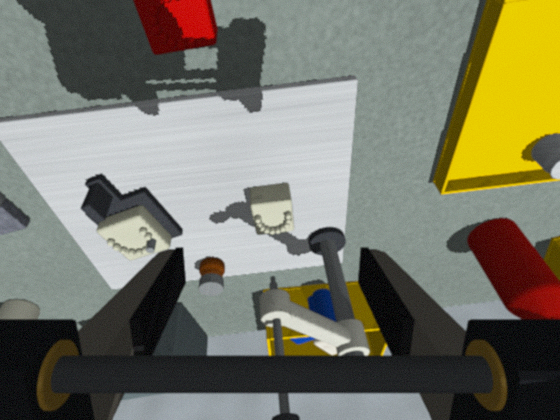

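Emit:
{"fn": "drive_tool", "kwargs": {
  "deltas": [
    [0,0,0,-0.2,0,2.1,1],
    [0,0,0,-0.2,0,2.1,1],
    [0,0,0,-0.2,0,2.1,1],
    [0,0,0,-0.2,0,2.1,1],
    [0,0,0,-0.2,0,2.1,1],
    [-0.015,-0.1,-0.0625,0,0,0.9,1],
    [-0.015,-0.1,-0.0625,0,0,0.9,1],
    [-0.015,-0.1,-0.0625,0,0,0.9,1],
    [0,0,0,0,0,0,1]
  ]
}}

```text
clock: 3.37
position: [0.423, 0.034, 0.0806]
orientation: [-3.077, 0.329, 3.129]
force: [-1.4, -1.2, -1.0]
gripper_width: 0.998
grasp_force: 0.0
```

```bash
python3 - <<'E'
from h import *
go([.576,.048,.038],[1,.06,-1],[-.06,1,0])
E
```

```text
clock 3.37 pos [0.423  0.034  0.0806] F [-1.4 -1.2 -1. ] w 0.998 q [ 0.44  0.38 -0.79  2.43  1.3   0.43  0.07]
rotvec [-0.102  -0.4586 -0.0471] shift cur [-13.08   2.16   8.86] shift tgt [-7.83  0.48 13.88]
```

```bash
python3 - <<'E'
from h import *
go([.50,.047,.12],[.5,.03,-.866],[-.06,1,0])
E
```

```text
clock 3.37 pos [0.423  0.034  0.0806] F [-1.4 -1.2 -1. ] w 0.998 q [ 0.44  0.38 -0.79  2.43  1.3   0.43  0.07]
rotvec [-0.0943 -0.197  -0.0596] shift cur [-8.54  1.31 -1.33] shift tgt [-8.69  0.83  0.48]
```

Emit:
{"fn": "drive_tool", "kwargs": {
  "deltas": [
    [0,0,0,-1.4,0.2,-0.2,1],
    [0,0,0,-1.4,0.2,-0.2,1],
    [0,0,0,-1.4,0.2,-0.2,1],
    [0,0,0,-1.4,0.2,-0.2,1],
    [0,0,0,-1.4,0.2,-0.2,1],
    [0,0,0,-1.4,0.2,-0.2,1],
    [-0.047,-0.098,-0.03,0,0,0,1],
    [-0.047,-0.098,-0.03,0,0,0,1],
    [0,0,0,0,0,0,1]
  ]
}}

```text
clock: 4.12
position: [0.5076, 0.0376, 0.1281]
orientation: [-3.097, 0.488, -3.107]
force: [-0.5, -0.4, 0.7]
gripper_width: 0.999
grasp_force: 0.0
```

```bash
python3 - <<'E'
from h import *
go([.51,.046,.09],[.6,.03,-.8],[-.06,1,0])
go([.576,.048,.038],[.707,.05,-.707],[-.06,1,0])
E
```

```text
clock 4.12 pos [0.5076 0.0376 0.1281] F [-0.5 -0.4  0.7] w 0.999 q [ 0.44  0.34 -0.73  2.34  1.42  0.35  0.07]
rotvec [-0.0519 -0.1562 -0.0174] shift cur [1.55 0.99 3.45] shift tgt [2.06 0.85 3.21]
clock 4.12 pos [0.5076 0.0376 0.1281] F [-0.5 -0.4  0.7] w 0.999 q [ 0.44  0.34 -0.73  2.34  1.42  0.35  0.07]
rotvec [-0.0666 -0.2986 -0.0149] shift cur [-1.84  1.3  11.13] shift tgt [ 1.51  0.55 11.24]
```

Emit:
{"fn": "drive_tool", "kwargs": {
  "deltas": [
    [0,0,0,-0.15,0.2,1.0,1],
    [0,0,0,-0.15,0.2,1.0,1],
    [0,0,0,-0.15,0.2,1.0,1],
    [-0.02,-0.08,0,0,0.1,0.5,1],
    [-0.02,-0.08,0,0,0.1,0.5,1],
    [0,0,0,0,0,0,1]
  ]
}}

```text
clock: 4.62
position: [0.5281, 0.0406, 0.0963]
orientation: [-3.103, 0.565, -3.102]
force: [0.0, -0.6, -1.3]
gripper_width: 0.999
grasp_force: 0.0
```

```bash
python3 - <<'E'
from h import *
go([.576,.048,.038],[.68,.05,-.73],[-.06,1,0])
E
```

```text
clock 4.62 pos [0.5281 0.0406 0.0963] F [ 0.  -0.6 -1.3] w 0.999 q [ 0.42  0.46 -0.72  2.36  1.94  0.43 -0.41]
rotvec [-0.0602 -0.1868 -0.0132] shift cur [-0.95  0.84  7.48] shift tgt [0.45 0.39 7.56]
```

Emit:
{"fn": "drive_tool", "kwargs": {
  "deltas": [
    [0,0,0,-0.25,0.15,1.0,1],
    [0,0,0,-0.25,0.15,1.0,1],
    [-0.02,-0.07,0,-0.1,0.1,0.6,1],
    [-0.02,-0.07,0,0,0.1,0.6,1],
    [0,0,0,0,0,0,1]
  ]
}}

```text
clock: 5.03
position: [0.548, 0.0434, 0.0704]
orientation: [-3.133, 0.684, -3.098]
force: [-1.7, -0.2, -0.4]
gripper_width: 1.003
grasp_force: 0.0
```

```bash
python3 - <<'E'
from h import *
from workcell import arm
import cv2
go([.576,.048,.038],[.68,.05,-.73],[-.06,1,0])
s=arm.get_state();d=arm.snapshot('wrist');pickle.dump((s,d),open('pics/w2.pkl','wb'));cv2.imwrite('pics/w2.png',d['img'])
E
```

```text
clock 5.03 pos [0.548  0.0434 0.0704] F [-1.7 -0.2 -0.4] w 1.003 q [ 0.51  0.64 -0.81  2.38  2.34  0.64 -0.69]
rotvec [-0.0282 -0.0677 -0.0124] shift cur [-0.14  0.38  4.29] shift tgt [0.15 0.25 4.3 ]
```

View pics/w2.png

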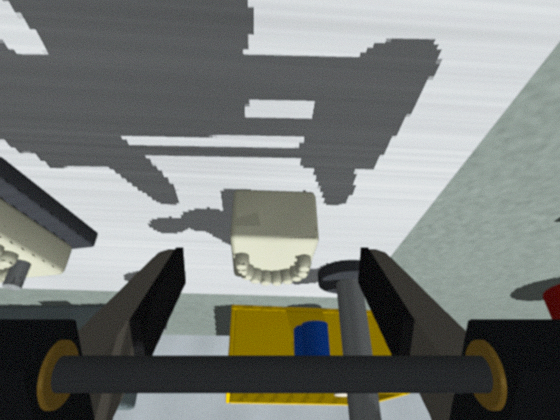

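Emit:
{"fn": "drive_tool", "kwargs": {
  "deltas": [
    [-0.014,-0.034,0,-0.05,0.08,1.0,1],
    [-0.014,-0.034,0,-0.05,0.08,1.0,1],
    [0,0,0,0,0.08,1.0,1],
    [0,0,0,0,0.08,1.0,1],
    [0,0,0,0,0,0.2,1],
    [0,0,0,0,0,0,1]
  ]
}}

```text
clock: 5.58
position: [0.5796, 0.0496, 0.0431]
orientation: [3.121, 0.757, -3.099]
force: [0.4, -0.2, 0.3]
gripper_width: 0.998
grasp_force: 0.0
```

```bash
python3 - <<'E'
from h import *
go([.576,.048,.038],[.68,.05,-.73],[-.06,1,0])
E
```

```text
clock 5.58 pos [0.5796 0.0496 0.0431] F [ 0.4 -0.2  0.3] w 0.998 q [ 0.53  0.8  -0.81  2.35  2.53  0.77 -0.75]
rotvec [ 0.0001  0.0063 -0.0124] shift cur [ 0.61 -0.15  0.12] shift tgt [ 0.61 -0.14  0.12]
```

Good. Now lower it 5 mm and close.

Emit:
{"fn": "drive_tool", "kwargs": {
  "deltas": [
    [0,0,0,0.3,0,0.1,1],
    [0,0,0,0.3,0,0.1,1],
    [0,0,0,0,0,0,0.5],
    [0,0,0,0,0,0,0.3],
    [0,0,0,0,0,0,0.3],
    [0,0,0,0,0,0,0.3],
    [0,0,0,0,0,0,0.3],
    [0,0,0,0,0,0,0.3],
    [0,0,0,0,0,0,0.3]
  ],
  "grip_force": 25
}}

```text
clock: 6.33
position: [0.5757, 0.0491, 0.0374]
orientation: [3.118, 0.758, -3.101]
force: [0.3, -0.6, 0.3]
gripper_width: 0.522
grasp_force: 24.8
```

```bash
python3 - <<'E'
from h import *
go([.566,.048,.054],[.68,.05,-.73],[-.06,1,0])
E
```

```text
clock 6.33 pos [0.5757 0.0491 0.0374] F [ 0.3 -0.6  0.3] w 0.522 q [ 0.53  0.81 -0.81  2.36  2.55  0.79 -0.76]
rotvec [ 0.001   0.0072 -0.0136] shift cur [-0.43 -0.03 -1.87] shift tgt [-0.42 -0.04 -1.87]
```

Emit:
{"fn": "drive_tool", "kwargs": {
  "deltas": [
    [0,0,0,-0.2,0,-0.6,0.3],
    [0,0,0,-0.2,0,-0.6,0.3],
    [0,0,0,-0.1,0,-0.6,0.3],
    [0,0,0,0,0,0,0.3],
    [0,0,0,0,0,0,0.3]
  ]
}}

```text
clock: 6.75
position: [0.5667, 0.0487, 0.0545]
orientation: [3.119, 0.759, -3.099]
force: [-0.5, -0.2, -1.9]
gripper_width: 0.52
grasp_force: 24.8
```

```bash
python3 - <<'E'
from h import *
import cv2
np.set_printoptions(precision=4,suppress=True)
go([.54,.15,.06],[.68,.05,-.73],[-.06,1,0])
H={}
for n,seed in(('scene',(415,265)),('side',(300,340))):
    im=C[n]['img'];hsv=cv2.cvtColor(im,cv2.COLOR_BGR2HSV);m=cv2.inRange(hsv,(20,120,60),(35,255,255))
    _,l=cv2.connectedComponents(m);k=(l==l[seed[1],seed[0]]).astype(np.uint8)
    c=max(cv2.findContours(k,0,1)[0],key=cv2.contourArea);h=cv2.convexHull(c);a=cv2.approxPolyDP(h,4,True)[:,0];H[n]=h[:,0].astype(float);print(n,a.tolist())
B=[(x,y,z) for x in(-.11,.11) for y in(-.09,.09) for z in(0,.026)]
def f(q):
    r=[]
    for n in H:
        p=proj(C[n],place(q,np.array(B))).astype(np.float32);hp=cv2.convexHull(p)
        r+=[cv2.pointPolygonTest(hp,tuple(map(float,u)),True) for u in H[n]]
    return r
s=least_squares(f,[.489,.355,0],loss='soft_l1',diff_step=1e-4);print(s.x,np.abs(s.fun).round(1))
E
```

```text
clock 6.75 pos [0.5667 0.0487 0.0545] F [-0.5 -0.2 -1.9] w 0.52 q [ 0.54  0.76 -0.83  2.38  2.52  0.76 -0.76]
rotvec [ 0.0016  0.0077 -0.0127] shift cur [ 1.25 10.28 -1.7 ] shift tgt [ 1.13 10.29 -1.71]
scene [[388, 237], [450, 249], [448, 304], [377, 289]]
side [[255, 318], [347, 328], [347, 393], [328, 399], [239, 387]]
[ 0.4885  0.3483 -0.0286] [1.6 0.6 0.3 0.1 0.3 0.4 0.2 0.4 1.1 0.5 0.3 0.3 1.5 1.  0.8 0.5 0.4 1.2
 0.9 0.7 1.2 1.  0.7 0.5 0.4 0.4 0.4 0.4 0.1 0.1]
```

Emit:
{"fn": "drive_tool", "kwargs": {
  "deltas": [
    [0,0,0,0,1.5,-0.56,0.3],
    [0,0,0,0,2,-0.56,0.3],
    [0,0,0,0,2,-0.56,0.3],
    [0,0,0,0,2,-0.56,0.3],
    [0,0,0,0,2,-0.56,0.3],
    [0,0,0,0.2,2,-0.6,0.3],
    [0,0,0,0.2,2,-0.6,0.3],
    [0,0,0,0.2,2,-0.6,0.3],
    [0,0,0,0.3,2,-0.6,0.3],
    [0,0,0,0.3,1,-0.4,0.3]
  ]
}}

```text
clock: 7.58
position: [0.5084, 0.2331, 0.0901]
orientation: [3.116, 0.759, -3.099]
force: [0.1, 1.3, -1.4]
gripper_width: 0.524
grasp_force: 24.8
```

```bash
python3 - <<'E'
from h import *
go([.47,.34,.08],[.68,.05,-.73],[-.06,1,0])
E
```

```text
clock 7.58 pos [0.5084 0.2331 0.0901] F [ 0.1  1.3 -1.4] w 0.524 q [ 0.1   0.73 -0.96  2.35  2.07  1.   -0.8 ]
rotvec [ 0.005   0.0076 -0.0124] shift cur [ 3.15 10.88 -1.31] shift tgt [ 3.03 10.92 -1.34]
```

Emit:
{"fn": "drive_tool", "kwargs": {
  "deltas": [
    [0,0,0,0.5,1.8,-0.22,0.3],
    [0,0,0,0.5,1.8,-0.22,0.3],
    [0,0,0,0.5,1.8,-0.22,0.3],
    [0,0,0,0.5,1.8,-0.22,0.3],
    [0,0,0,0.5,1.8,-0.22,0.3],
    [0,0,0,0.5,1.8,-0.22,0.3],
    [0,0,0,0,0,0,0.3],
    [0,0,0,0,0,0,0.3]
  ]
}}

```text
clock: 8.25
position: [0.4714, 0.3372, 0.08]
orientation: [3.118, 0.757, -3.099]
force: [-0.0, 0.1, -1.6]
gripper_width: 0.525
grasp_force: 24.8
```

```bash
python3 - <<'E'
from h import *
go([.47,.34,.032],[.68,.05,-.73],[-.06,1,0])
E
```

```text
clock 8.25 pos [0.4714 0.3372 0.08  ] F [-0.   0.1 -1.6] w 0.525 q [-0.16  0.82 -0.98  2.25  1.93  1.17 -0.84]
rotvec [ 0.0029  0.0063 -0.0123] shift cur [3.39 0.21 3.4 ] shift tgt [3.36 0.26 3.42]
```

Emit:
{"fn": "drive_tool", "kwargs": {
  "deltas": [
    [0,0,0,0.6,0,0.6,0.3],
    [0,0,0,0.6,0,0.6,0.3],
    [0,0,0,0.6,0,0.6,0.3],
    [0,0,0,0.5,0,0.5,0.3],
    [0,0,0,0.4,0,0.4,0.3],
    [0,0,0,0.3,0,0.3,0.3],
    [0,0,0,0.2,0,0.2,0.3],
    [0,0,0,0.1,0,0.1,0.3],
    [0,0,0,0,0,0,0.3],
    [0,0,0,0,0,0,0.3]
  ]
}}

```text
clock: 9.08
position: [0.4707, 0.3372, 0.0338]
orientation: [3.118, 0.758, -3.1]
force: [0.2, -0.2, -0.6]
gripper_width: 0.527
grasp_force: 24.8
```

Emit:
{"fn": "drive_tool", "kwargs": {
  "deltas": [
    [0,0,0,0.1,0,0.1,0.3],
    [0,0,0,0.05,0,0.05,0.3],
    [0,0,0,0.05,0,0.05,0.3],
    [0,0,0,0,0,0,0.3],
    [0,0,0,0,0,0,0.3]
  ]
}}

```text
clock: 9.5
position: [0.4706, 0.3371, 0.0309]
orientation: [3.118, 0.758, -3.1]
force: [-0.2, -0.1, -1.1]
gripper_width: 0.524
grasp_force: 24.8
```

Emit:
{"fn": "drive_tool", "kwargs": {
  "deltas": [
    [0,0,0,0.06,0,0.06,0.3],
    [0,0,0,0.06,0,0.06,0.3],
    [0,0,0,0,0,0,0.3],
    [0,0,0,0,0,0,0.3]
  ]
}}

```text
clock: 9.83
position: [0.4706, 0.3372, 0.0294]
orientation: [3.118, 0.759, -3.1]
force: [-2.1, 0.3, 1.5]
gripper_width: 0.531
grasp_force: 24.8
```

Emit:
{"fn": "drive_tool", "kwargs": {
  "deltas": [
    [0,0,0,0,0,0,0.56],
    [0,0,0,0,0,0,0.65],
    [0,0,0,0,0,0,0.9],
    [0,0,0,0,0,0,0.98],
    [0,0,0,0,0,0,0.98],
    [0,0,0,0,0,-0.8,0.98],
    [0,0,0,-0.4,0,-1.5,0.98],
    [0,0,0,-1.0,0,-2.0,0.98],
    [0,0,0,-1.5,0,-2.0,0.98],
    [0,0,0,-1.5,0,-2.0,0.98]
  ]
}}

```text
clock: 10.67
position: [0.4442, 0.3342, 0.1203]
orientation: [3.119, 0.757, -3.098]
force: [-0.2, 0.3, 0.3]
gripper_width: 0.978
grasp_force: 0.0
```

```bash
python3 - <<'E'
from h import *
from workcell import arm
import cv2
go([.44,.10,.17],[.42,-.05,-.9],[-.25,.97,0])
d=arm.snapshot('side');pickle.dump(d,open('pics/side2.pkl','wb'))
s=arm.get_state();w=arm.snapshot('wrist');pickle.dump((s,w),open('pics/w3.pkl','wb'))
a=np.vstack([cv2.resize(d['img'][300:410,200:400],(560,308)),cv2.resize(w['img'],(360,270)) if 0 else cv2.copyMakeBorder(cv2.resize(w['img'],(360,270)),0,0,100,100,0)])
cv2.imwrite('pics/c3.png',a)
E
```

```text
clock 10.67 pos [0.4442 0.3342 0.1203] F [-0.2  0.3  0.3] w 0.978 q [-0.14  0.72 -1.06  2.28  1.81  1.16 -0.81]
rotvec [ 0.0594  0.3303 -0.1968] shift cur [ -2.36 -23.27  -5.13] shift tgt [  3.73 -23.39  -3.5 ]
```

View pics/c3.png

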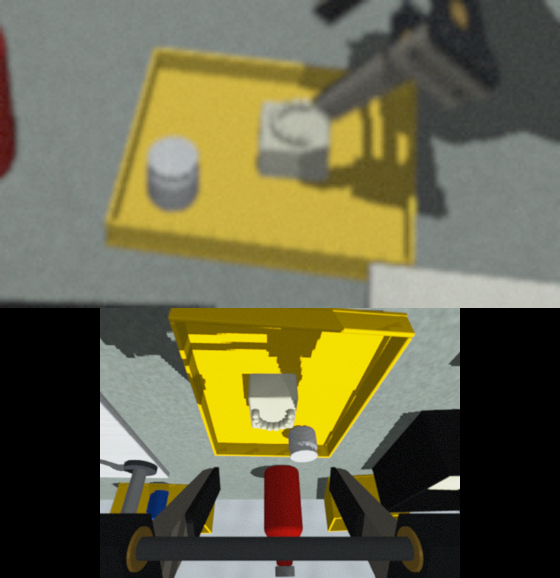

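Emit:
{"fn": "drive_tool", "kwargs": {
  "deltas": [
    [0.015,0.0826,-0.049,0,0,-0.5,0.98],
    [0.015,0.0826,-0.049,0,0,-0.5,0.98],
    [0.015,0.0826,-0.049,0,0,-0.5,0.98],
    [0.015,0.0826,-0.049,0,0,-0.5,0.98],
    [0,0,0,0.43,-2.67,-0.4,0.98],
    [0,0,0,0.43,-2.67,-0.4,0.98],
    [0,0,0,0.43,-2.67,-0.4,0.98],
    [0,0,0,0.43,-2.67,-0.4,0.98],
    [0,0,0,0.43,-2.67,-0.4,0.98],
    [0,0,0,0.43,-2.67,-0.4,0.98]
  ]
}}

```text
clock: 11.6
position: [0.4294, 0.1719, 0.169]
orientation: [-2.986, 0.413, -2.891]
force: [-0.2, 0.1, 0.2]
gripper_width: 0.98
grasp_force: 0.0
```

Emit:
{"fn": "drive_tool", "kwargs": {
  "deltas": [
    [0,0,0,0.43,-2.67,-0.3,0.98],
    [0,0,0,0.43,-2.67,-0.3,0.98],
    [0,0,0,0.43,-2.67,-0.3,0.98],
    [0,0,0,0.43,-2.67,-0.3,0.98],
    [0,0,0,0.43,-2.67,-0.3,0.98],
    [0,0,0,0.43,-2.67,-0.3,0.98],
    [0,0,0,0.43,-2.67,-0.3,0.98],
    [0,0,0,0.43,-2.67,-0.3,0.98],
    [0,0,0,0,0,0,0.98],
    [0,0,0,0,0,0,0.98]
  ]
}}

```text
clock: 12.43
position: [0.4224, 0.0028, 0.1963]
orientation: [-2.997, 0.389, -2.895]
force: [-0.1, 0.1, -0.2]
gripper_width: 0.982
grasp_force: 0.0
```

```bash
python3 - <<'E'
from h import *
from workcell import arm
import cv2
go([.5196,-.1403,.048],[.42,.1,-.9],[-.25,.97,0])
s=arm.get_state();w=arm.snapshot('wrist');pickle.dump((s,w),open('pics/w4.pkl','wb'))
cv2.imwrite('pics/w4.png',cv2.resize(w['img'],(800,600),interpolation=cv2.INTER_CUBIC));print(w['camera_matrix'])
E
```

```text
clock 12.43 pos [0.4224 0.0028 0.1963] F [-0.1  0.1 -0.2] w 0.982 q [ 1.42  0.11 -1.57  2.38  0.54  0.41  1.21]
rotvec [-0.1386 -0.0588 -0.0004] shift cur [  0.14 -13.79  18.15] shift tgt [  1.15 -16.16  16.03]
[[356.1619866    0.         271.48219684]
 [  0.         356.1619866  207.55326401]
 [  0.           0.           1.        ]]
```

View pics/w4.png

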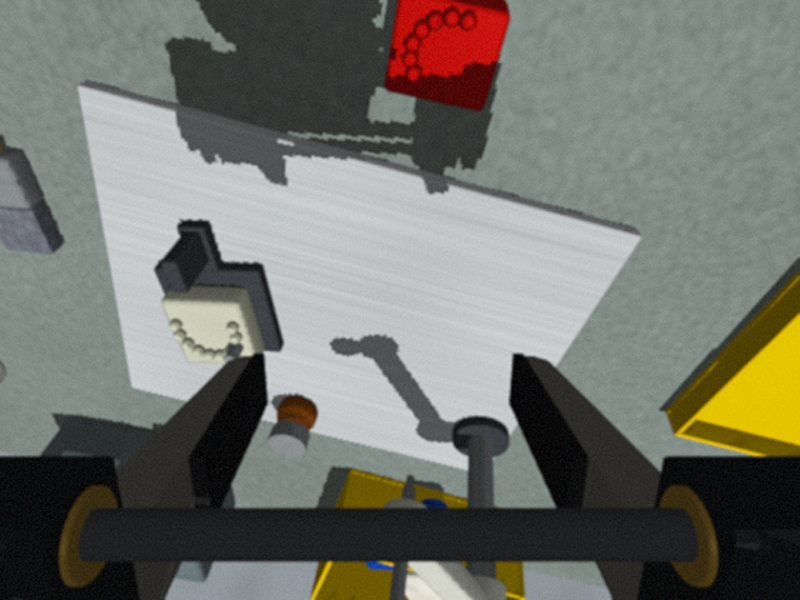

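```bash
cat >> h.py <<'E'
def wcam(s,d):
    M=np.eye(4);M[:3,:3]=Ro.from_euler('xyz',s['orientation']).as_matrix();M[:3,3]=s['position'];I=np.linalg.inv(M@d['mount'])
    return {'R':I[:3,:3],'t':I[:3,3],'camera_matrix':d['camera_matrix']}
def fitw(cam,obs,q0):
    P=np.array([o[0] for o in obs])/1000;U=np.array([o[1] for o in obs])
    r=least_squares(lambda q:(proj(cam,place(q,P))-U).ravel(),q0,loss='soft_l1');return r.x,r.fun.reshape(-1,2).round(1)
E
python3 - <<'E'
from h import *
np.set_printoptions(precision=4,suppress=True)
s,d=pickle.load(open('pics/w4.pkl','rb'));c=wcam(s,d)
o=lambda L:[(P,np.array(u)*.7) for P,u in L]
q,e=fitw(c,o([((-145,-260,12),(80,85)),((-145,105,12),(640,233)),((155,-260,12),(132,386))]),[.577,.043,-.02]);print('surv',q,e.tolist())
q,e=fitw(c,o([((42,42,12),(282,345)),((-42,42,12),(264,264)),((-33,-31,46),(163,297)),((-33,31,46),(242,288)),((33,-31,46),(188,362)),((13,20,60),(235,347))]),[.58,-.125,.25]);print('work',q,e.tolist(),'spot',place(q,[.013,.02,.046]),'fin',place(q,[-.062,0,.046]))
for z in(.048,.06,.09):print((proj(c,place(q,[[-.049,-.006,.06],[-.049,.006,.06],[-.075,0.006,.06],[-.075,0.006,.012],[.013,.02,.06]]))/.7).round(0).tolist());break
go([*place(q,[-.066,0,.13])[0]],[np.cos(q[2])*.42,np.sin(q[2])*.42,-.9],[-np.sin(q[2]),np.cos(q[2]),0])
E
```

```text
surv [ 0.5759  0.0378 -0.0201] [[-3.9, -0.1], [2.0, 0.8], [-0.2, 1.2]]
work [ 0.5792 -0.1248  0.249 ] [[4.4, -1.1], [2.8, -0.6], [-2.2, 0.2], [-0.8, 9.0], [-0.3, -1.3], [-0.0, 8.6]] spot [[ 0.5869 -0.1022  0.046 ]] fin [[ 0.5191 -0.1401  0.046 ]]
[[176.0, 294.0], [193.0, 294.0], [181.0, 263.0], [210.0, 224.0], [235.0, 359.0]]
clock 12.48 pos [0.4225 0.0039 0.1964] F [0.1 0.2 0.5] w 0.979 q [ 1.42  0.11 -1.57  2.38  0.54  0.41  1.21]
rotvec [-0.1433 -0.0475  0.0034] shift cur [ -2.49 -15.    10.44] shift tgt [ -2.1  -16.34   8.3 ]
```

Emit:
{"fn": "drive_tool", "kwargs": {
  "deltas": [
    [0,0,0,-0.3,-2.1,0.9,0.98],
    [0,0,0,-0.3,-2.1,0.9,0.98],
    [0,0,0,-0.3,-2.1,0.9,0.98],
    [0,0,0,-0.3,-2.1,0.9,0.98],
    [0,0,0,-0.3,-2.1,0.9,0.98],
    [0,0,0,-0.3,-2.1,0.9,0.98],
    [0,0,0,-0.3,-2.1,0.9,0.98],
    [-0.07,-0.024,0,-0.3,0,1.5,0.98],
    [-0.07,-0.024,0,0,0,1.5,0.98],
    [0,0,0,0,0,0,0.98]
  ]
}}

```text
clock: 13.32
position: [0.5095, -0.1361, 0.1352]
orientation: [3.131, 0.435, -2.897]
force: [-1.4, -0.7, 0.5]
gripper_width: 0.981
grasp_force: 0.0
```

```bash
python3 - <<'E'
from h import *
q=[.5794,-.1248,.25];u=np.array([np.cos(q[2]),np.sin(q[2])])
go(place(q,[-.066,0,.13])[0],[*u*.42,-.9],[-u[1],u[0],0])
go(place(q,[-.064,0,.046])[0],[*u*.42,-.9],[-u[1],u[0],0])
E
```

```text
clock 13.32 pos [ 0.5095 -0.1361  0.1352] F [-1.4 -0.7  0.5] w 0.981 q [ 1.27  0.58 -1.13  2.19  0.81  0.39  1.43]
rotvec [ 0.0086 -0.0013 -0.0047] shift cur [-0.2  -0.64  0.66] shift tgt [-0.19 -0.63  0.66]
clock 13.32 pos [ 0.5095 -0.1361  0.1352] F [-1.4 -0.7  0.5] w 0.981 q [ 1.27  0.58 -1.13  2.19  0.81  0.39  1.43]
rotvec [ 0.0086 -0.0013 -0.0047] shift cur [ 3.16 -0.72  8.36] shift tgt [ 3.18 -0.63  8.36]
```

Emit:
{"fn": "drive_tool", "kwargs": {
  "deltas": [
    [0,0,0,0.4,-0.1,1.0,0.98],
    [0,0,0,0.4,-0.1,1.0,0.98],
    [0,0,0,0.4,-0.1,1.0,0.9],
    [0,0,0,0.4,-0.1,1.0,0.7],
    [0,0,0,0.4,-0.1,1.0,0.6],
    [0,0,0,0.4,-0.1,1.0,0.6],
    [0,0,0,0.4,-0.04,1.0,0.6],
    [0,0,0,0.25,0,1.0,0.6],
    [0,0,0,0,0,0,0.5],
    [0,0,0,0,0,0,0.5]
  ],
  "grip_force": 15
}}

```text
clock: 14.15
position: [0.5179, -0.1393, 0.055]
orientation: [-3.137, 0.437, -2.884]
force: [-0.1, -0.3, -0.1]
gripper_width: 0.505
grasp_force: 0.0
```

```bash
python3 - <<'E'
from h import *
from workcell import arm
import cv2
q=[.5794,-.1248,.25];u=np.array([np.cos(q[2]),np.sin(q[2])])
go(place(q,[-.064,0,.049])[0],[*u*.42,-.9],[-u[1],u[0],0])
s=arm.get_state();d=arm.snapshot('wrist');pickle.dump((s,d),open('pics/w5.pkl','wb'))
c=wcam(s,d);print(proj(c,place(q,[[-.049,0,.06],[-.075,0,.06]])))
a=d['img'][160:330,180:400];cv2.imwrite('pics/w5.png',cv2.resize(a,None,fx=3,fy=3))
E
```

```text
clock 14.15 pos [ 0.5179 -0.1393  0.055 ] F [-0.1 -0.3 -0.1] w 0.505 q [ 0.97  0.61 -0.75  2.22  1.11  0.17  1.15]
rotvec [-0.0017  0.0002  0.0068] shift cur [ 0.33 -0.12  0.51] shift tgt [ 0.32 -0.12  0.51]
[[269.85409395 307.46166937]
 [270.02611714 275.96515651]]
```

Emit:
{"fn": "drive_tool", "kwargs": {
  "deltas": [
    [0,0.04,0,0.17,-0.06,0.26,0.5],
    [0,0.04,0,0.17,-0.06,0.26,0.5],
    [0,0,0,0,0,0,0.3],
    [0,0,0,0,0,0,0.2],
    [0,0,0,0,0,0,0.1],
    [0,0,0,0,0,0,0.0],
    [0,0,0,0,0,0,0.0],
    [0,0,0,0,0,0,0.0]
  ],
  "grip_force": 15
}}

```text
clock: 14.87
position: [0.5168, -0.1433, 0.0486]
orientation: [-3.137, 0.357, -2.889]
force: [-1.6, -1.4, 3.3]
gripper_width: 0.128
grasp_force: 15.0
```

```bash
python3 - <<'E'
from h import *
from workcell import arm
s=arm.get_state();print(s['orientation'],s['grasp_force'])
go([.509,.004,.049],[.35,.08,-.93],[-.25,.97,0])
E
```

```text
[-3.13682159  0.35711241 -2.88867353] 14.99844342470169
clock 14.87 pos [ 0.5168 -0.1433  0.0486] F [-1.6 -1.4  3.3] w 0.128 q [ 1.    0.66 -0.83  2.18  1.04  0.31  1.21]
rotvec [ 0.0054 -0.0112  0.0007] shift cur [-2.76 14.46  0.92] shift tgt [-2.74 14.47  0.87]
```

Emit:
{"fn": "drive_tool", "kwargs": {
  "deltas": [
    [0,0,0,-0.1,0.6,0.04,0],
    [0,0,0,-0.2,1.1,0.075,0],
    [0,0,0,-0.2,1.1,0.075,0],
    [0,0,0,-0.2,1.1,0.075,0],
    [0,0,0,-0.2,1.1,0.075,0],
    [0,0,0,-0.2,1.1,0.075,0]
  ]
}}

```text
clock: 15.37
position: [0.5137, -0.0834, 0.0485]
orientation: [-3.134, 0.357, -2.892]
force: [1.0, -5.2, 2.1]
gripper_width: 0.139
grasp_force: 15.2
```

```bash
python3 - <<'E'
from h import *
go([.5065,.0037,.0486],[.35,.0885,-.93],[-.25,.97,0])
E
```

```text
clock 15.37 pos [ 0.5137 -0.0834  0.0485] F [ 1.  -5.2  2.1] w 0.139 q [ 0.79  0.59 -0.72  2.23  1.12  0.25  0.97]
rotvec [-0.0068 -0.0135 -0.002 ] shift cur [-1.37  8.62  0.44] shift tgt [-1.38  8.61  0.52]
```

Emit:
{"fn": "drive_tool", "kwargs": {
  "deltas": [
    [0,0,0,-0.17,1.1,0.06,0],
    [0,0,0,-0.17,1.1,0.06,0],
    [0,0,0,-0.17,1.1,0.06,0],
    [0,0,0,-0.17,1.1,0.06,0],
    [0,0,0,-0.17,1.1,0.06,0],
    [0,0,0,-0.17,1.1,0.06,0],
    [0,0,0,-0.17,1.0,0.06,0],
    [0,0,0,-0.17,0.7,0.04,0],
    [0,0,0,0,0,0,0],
    [0,0,0,0,0,0,0]
  ]
}}

```text
clock: 16.2
position: [0.5063, 0.0036, 0.0485]
orientation: [-3.138, 0.358, -2.887]
force: [-1.0, 0.7, 2.0]
gripper_width: 0.133
grasp_force: 14.9
```

```bash
python3 - <<'E'
from h import *
from workcell import arm
import cv2
go([.5065,.0037,.0486],[.35,.0885,-.93],[-.25,.97,0])
s=arm.get_state();d=arm.snapshot('wrist');pickle.dump((s,d),open('pics/w6.pkl','wb'));print(s['orientation'])
c=wcam(s,d);print(proj(c,[[.577,.0425,.128],[.577,.0425,.175],[.577,.0425,.06]]).round(0).tolist())
for n in('scene','side'):pickle.dump(arm.snapshot(n),open(f'pics/{n}6.pkl','wb'))
S=pickle.load(open('pics/scene6.pkl','rb'))['img'][190:270,240:350];D=pickle.load(open('pics/side6.pkl','rb'))['img'][195:285,220:340]
g=lambda a,w,h:cv2.resize(a,(w,h),interpolation=cv2.INTER_CUBIC)
cv2.imwrite('pics/c6.png',np.vstack([np.hstack([g(S,400,291),g(D,388,291)]),cv2.copyMakeBorder(g(d['img'],400,300),0,0,0,388,0)]))
cv2.imwrite('pics/w6.png',g(d['img'],800,600))
E
```

```text
clock 16.2 pos [0.5063 0.0036 0.0485] F [-1.   0.7  2. ] w 0.133 q [ 0.49  0.52 -0.6   2.28  1.29  0.2   0.58]
rotvec [-0.0013 -0.0124  0.0023] shift cur [-0.02  0.   -0.  ] shift tgt [-0.02  0.   -0.  ]
[-3.1377379   0.35782769 -2.88691798]
[[317.0, 539.0], [330.0, 725.0], [306.0, 385.0]]
```

```bash
python3 - <<'E'
from h import *
import cv2
P=[]
for n in('scene','side'):
    d=pickle.load(open(f'pics/{n}6.pkl','rb'));c=proj(C[n],[[.577,.0425,.10]])[0];x,y=int(c[0])-25,int(c[1])-32
    print(n,x,y,proj(C[n],[[.577,.0425,.175],[.577,.0425,.128],[.577,.0425,.06],[.577,.0425,.046]]).round(1).tolist())
    P.append(cv2.resize(d['img'][y:y+75,x:x+50],(400,600),interpolation=cv2.INTER_CUBIC))
cv2.imwrite('pics/c6.png',np.hstack(P))
E
```

```text
scene 274 207 [[300.9, 215.3], [300.1, 230.5], [299.0, 251.2], [298.8, 255.3]]
side 250 208 [[275.9, 217.1], [275.8, 232.2], [275.7, 253.1], [275.6, 257.2]]
```

View pics/c6.png

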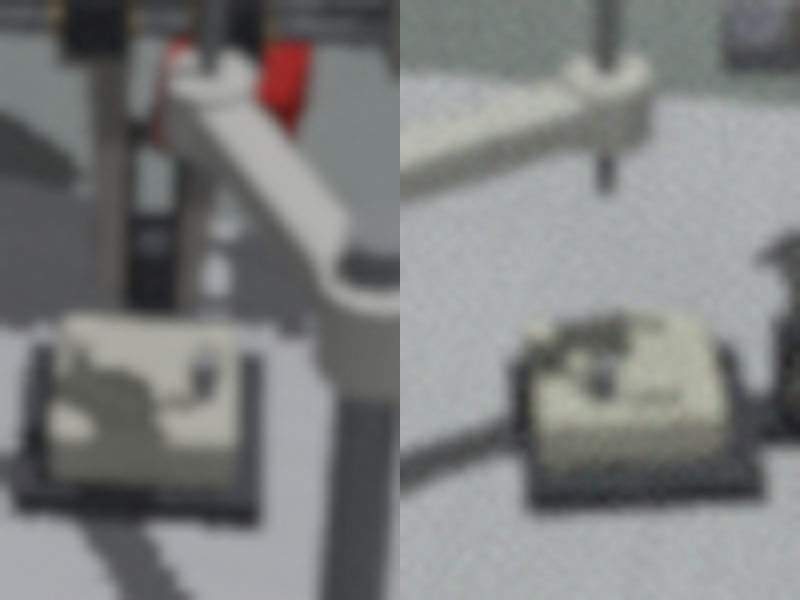

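```bash
python3 - <<'E'
from h import *
import cv2
np.set_printoptions(linewidth=200,suppress=True,precision=2)
G={n:cv2.cvtColor(pickle.load(open(f'pics/{n}6.pkl','rb'))['img'],cv2.COLOR_BGR2GRAY).astype(float) for n in('scene','side')}
obs={}
for n,zs in(('scene',np.arange(.19,.245,.006)),('side',np.arange(.19,.245,.006))):
    r=[]
    for z in zs:
        p=proj(C[n],[.577,.0425,z])[0];y=int(round(p[1]));x0=int(round(p[0]))
        xs=np.arange(x0-5,x0+6);v=G[n][y,xs];bg=(v[:2].mean()+v[-2:].mean())/2;w=np.clip(bg-v-8,0,None);w[abs(xs-p[0])>4]=0
        r.append((w@xs/w.sum()-p[0],w.sum()))
    print(n,'rod offset vs predicted',np.array(r)[:,0]);obs[n]=np.median(np.array(r)[:,0])
for n,(x,y) in(('scene',(299,253)),('side',(275,255))):print(n,range(x-6,x+7),'\n',G[n][y-6:y+8,x-6:x+7].astype(int))
E
```

```text
scene rod offset vs predicted [ 2.95  2.9    nan   nan   nan  2.74  1.61 -1.79 -2.04 -2.23]
side rod offset vs predicted [-0.48 -0.57 -0.53 -0.49 -0.54 -0.52 -0.52 -0.65 -0.36 -0.65]
scene range(293, 306) 
 [[136 134 133 134 135 135 138 142 142 137 129 123 116]
 [164 165 164 165 164 164 163 166 168 162 156 152 146]
 [171 171 172 171 170 167 163 165 168 166 160 158 158]
 [171 171 171 170 167 158 149 152 158 162 154 146 146]
 [171 171 170 169 160 147 139 140 148 155 141 116 111]
 [170 171 170 166 150 130 124 127 141 152 134  97  81]
 [168 171 170 165 141 110  97 107 133 151 133  93  76]
 [160 169 169 164 140 101  83 103 137 155 133  93  77]
 [148 162 160 158 139 105  89 112 148 160 136  93  77]
 [134 146 142 139 132 114 106 128 157 163 136  93  78]
 [114 131 133 130 129 132 139 152 165 164 133  92  80]
 [115 138 149 148 148 158 165 169 171 164 133  92  80]
 [121 149 164 167 168 171 172 173 172 163 133  92  80]
 [109 139 160 169 171 171 171 171 171 162 132  92  80]]
side range(269, 282) 
 [[126 103  92  94  94  87  90  87  95 118 146 150 150]
 [108  90  86  91  86  90  84  85  93 121 151 169 169]
 [ 90  88 101 107 103  94  96  87  96 116 154 171 172]
 [ 84  99 131 140 125 108 109 115 116 136 162 173 174]
 [ 85 109 139 150 133 121 122 128 140 159 171 170 173]
 [110 117 133 136 124 112 110 120 149 164 177 174 171]
 [146 148 140 133 113  94  93 113 149 166 170 172 173]
 [173 166 159 137 113  91  85 106 146 160 164 163 156]
 [176 175 167 157 134 110 100 119 145 151 152 144 140]
 [177 176 183 172 158 143 141 147 158 158 150 146 147]
 [173 175 173 170 170 162 163 169 168 167 158 155 162]
 [162 159 159 162 164 159 160 162 161 157 151 152 150]
 [143 138 137 139 142 138 139 135 137 131 134 131 132]
 [120 117 118 124 121 122 128 122 122 117 121 117 116]]<stdin>:11: RuntimeWarning: invalid value encountered in scalar divide
```

```bash
python3 - <<'E'
from h import *
import cv2
np.set_printoptions(linewidth=200,suppress=True,precision=2)
g=cv2.cvtColor(C['scene']['img'],cv2.COLOR_BGR2GRAY).astype(int)
g6=pickle.load(open('pics/scene6.pkl','rb'))['img']
for z in np.arange(.19,.255,.006):
    p=proj(C['scene'],[.577,.0425,z])[0];y=int(round(p[1]));x=int(round(p[0]));print(p.round(2),x-6,g[y,x-6:x+7])
# knob and tip
for z in(.262,.268,.274,.148,.143,.138,.133,.128):
    p=proj(C['scene'],[.577,.0425,z])[0];y=int(round(p[1]));x=int(round(p[0]));print('k',p.round(2),x-9,g[y,x-9:x+10])
for n in C:
    a=proj(C[n],[[.577,.0425,.052],[.578,.0425,.052],[.577,.0435,.052]]);print(n,a[0],'px/mm',a[1]-a[0],a[2]-a[0])
E
```

```text
[301.15 210.32] 295 [121 107  89  78  72  70  69  67  62  61  70  72  84]
[301.25 208.31] 295 [129 127 120 105  84  75  85 106 116 119 121 121 122]
[301.36 206.28] 295 [129 129 125 112  91  76  90 114 126 130 129 129 128]
[301.47 204.24] 295 [129 129 127 115  92  76  84 109 123 128 128 128 128]
[301.58 202.18] 296 [128 127 114  92  74  83 109 124 126 126 123 118 107]
[301.69 200.12] 296 [128 127 119  97  75  79 104 121 121 106  86  72  65]
[301.8  198.04] 296 [129 128 123 102  76  71  83  89  82  70  63  63  63]
[301.91 195.95] 296 [129 128 123 103  78  68  64  63  62  63  62  61  62]
[302.02 193.84] 296 [128 128 123 106  81  71  75  71  64  63  62  62  61]
[302.14 191.73] 296 [128 128 123 105  80  72  79  75  66  62  63  63  61]
[302.25 189.59] 296 [126 124 118  99  73  59  57  56  58  61  62  62  61]
k [302.48 185.29] 293 [128 128 127 118  90  52  35  34  36  36  38  41  45  54  61  62  61  59  55]
k [302.6  183.12] 294 [127 126 117  90  51  35  35  36  39  38  41  46  52  54  52  47  44  38  38]
k [302.71 180.94] 294 [108  95  79  58  43  45  48  51  54  56  50  46  42  39  37  37  35  35  37]
k [300.41 224.11] 291 [ 93  71  63  72  84  90  91  88  90 104 133 156 169 173 174 175 173 165 140]
k [300.33 225.71] 291 [118 115 105  98 100 103  99  91  86  85  95 116 143 162 172 175 175 175 171]
k [300.24 227.31] 291 [125 124 121 120 120 117 107  90  83  83  86  96 121 149 166 173 175 175 174]
k [300.16 228.89] 291 [125 125 125 125 125 123 112  91  79  90  96  91  89 104 135 159 172 175 176]
k [300.07 230.47] 291 [125 125 125 124 125 124 119 100  86 102 109 102  91  92 113 141 162 171 175]
scene [298.84 253.57] px/mm [-0.1   0.22] [0.36 0.07]
side [275.64 255.47] px/mm [-0.36 -0.03] [-0.05  0.21]
```

Emit:
{"fn": "drive_tool", "kwargs": {
  "deltas": [
    [0,0,0,0.07,-0.14,-0.024,0],
    [0,0,0,0.07,-0.14,-0.024,0],
    [0,0,0,0.06,-0.13,-0.022,0],
    [0,0,0,0,0,0,0],
    [0,0,0,0,0,0,0],
    [0,0,0,0,0,0,0]
  ]
}}

```text
clock: 16.85
position: [0.5056, -0.0004, 0.0485]
orientation: [-3.139, 0.358, -2.887]
force: [-0.0, 5.3, -0.0]
gripper_width: 0.129
grasp_force: 15.0
```

```bash
cat > meas.py <<'E'
from h import *
from workcell import arm
import cv2
np.set_printoptions(linewidth=200,suppress=True,precision=2)
s=arm.get_state();print(s['position'].round(4),s['force'].round(1),s['orientation'].round(3))
import sys
def cen(g,y,xc,h=3.5):
    xs=np.arange(int(xc)-5,int(xc)+7);v=g[y,xs].astype(float);i=np.argmin(np.where(abs(xs-xc)<=2.5,v,999));k=np.arange(i-3,i+4)
    w=np.clip(max(min(v[k[0]],v[k[-1]]),0)-v[k],0,None);return w@xs[k]/w.sum()
def avg(n,N=6):return np.mean([cv2.cvtColor(arm.snapshot(n)['img'],cv2.COLOR_BGR2GRAY).astype(float) for _ in range(N)],0)
D=[]
for n,ref in(('scene',C['scene']['img']),('side',None)):
    g=avg(n);r=cv2.cvtColor(ref,cv2.COLOR_BGR2GRAY) if ref is not None else g
    ro=[]
    for z in((.204,.198,.193,.208) if n=='scene' else np.arange(.19,.24,.006)):
        p=proj(C[n],[.5785,.040,z])[0];ro.append(cen(r,int(round(p[1])),p[0])-p[0])
    p=proj(C[n],[.5785,.040,.052])[0];st=[cen(g,int(round(p[1]))+k,p[0]+np.median(ro))-p[0] for k in(-3,-2,-1,0,1,2)]
    print(n,'rod',np.array(ro),'stump by row',np.array(st));y=int(round(p[1]));x=int(round(p[0]));print(x-5,y-6,'\n',g[y-6:y+5,x-5:x+7].astype(int))
    D.append(np.median(st)-np.median(ro))
J=np.array([[-.10,.36],[-.36,-.05]]);print('stump-rod mm (median)',np.linalg.solve(J,D))
E
python3 meas.py
```

```text
[ 0.51 -0.    0.05] [-0.   5.3 -0. ] [-3.14  0.36 -2.89]
scene rod [-0.3  -0.2   0.09 -0.2 ] stump by row [0.3  0.21 0.28 0.33 0.38 0.2 ]
293 248 
 [[169 168 169 167 164 164 165 165 163 158 154 155]
 [171 171 170 167 158 154 158 163 164 157 152 154]
 [170 171 169 162 148 138 143 152 158 146 131 131]
 [170 170 166 151 135 130 134 148 156 136 103  96]
 [170 170 164 142 118 113 120 141 154 133  93  80]
 [167 167 162 141 107  90 102 135 154 134  93  80]
 [157 160 160 149 118  88 102 144 159 135  93  80]
 [137 145 151 153 131 100 112 150 162 136  93  80]
 [122 129 132 140 134 126 137 159 164 136  93  80]
 [121 133 137 144 151 156 163 169 165 135  93  79]
 [132 154 160 164 168 170 171 172 165 135  93  80]]
side rod [ 0.03 -0.07 -0.03 -0.02  0.01 -0.08 -0.16 -0.13 -0.05] stump by row [ nan 0.28 0.3  0.31 0.44 0.5 ]
270 249 
 [[101  86  86  85  82  85  85 101 133 156 161 158]
 [ 89  84  88  84  86  89  87  98 127 158 169 172]
 [ 85  92  97  95  96 103 103 102 123 155 172 173]
 [ 88 106 121 118 112 113 113 114 135 160 172 175]
 [102 120 135 136 120 107 106 120 150 167 173 172]
 [130 141 140 138 117  94  93 115 149 169 174 169]
 [160 160 149 132 111  87  86 108 143 164 170 164]
 [175 173 161 144 120  98  94 111 139 154 156 150]
 [177 178 174 164 143 126 123 134 149 148 146 145]
 [176 177 177 174 164 153 152 160 162 158 152 154]
 [172 172 172 170 165 157 157 163 165 159 156 156]]
stump-rod mm (median) [nan nan]meas.py:9: RuntimeWarning: invalid value encountered in scalar divide
  w=np.clip(max(min(v[k[0]],v[k[-1]]),0)-v[k],0,None);return w@xs[k]/w.sum()
```

Emit:
{"fn": "drive_tool", "kwargs": {
  "deltas": [
    [0,0,0,-0.075,-0.08,0.028,0],
    [0,0,0,0,0,0,0],
    [0,0,0,0,0,0,0],
    [0,0,0,0,0,0,0],
    [0,0,0,0,0,0,0.2],
    [0,0,0,0,0,0,0.3],
    [0,0,0,0,0,0,0.4],
    [0,0,0,0,0,0,0.4],
    [0,0,0,0,0,0,0.4]
  ]
}}

```text
clock: 18.2
position: [0.5064, -0.0028, 0.0482]
orientation: [-3.137, 0.357, -2.889]
force: [-0.1, -0.6, 0.5]
gripper_width: 0.401
grasp_force: 0.0
```

```bash
sed -i 's/in(-3,-2,-1,0,1,2)\]/in(-1,0,1)]/; s/np.median(st)/np.nanmedian(st)/' meas.py; python3 meas.py
```

```text
[ 0.51 -0.    0.05] [-0.1 -0.6  0.5] [-3.14  0.36 -2.89]
scene rod [-0.3  -0.2   0.09 -0.2 ] stump by row [0.28 0.33 0.39]
293 248 
 [[170 169 169 168 164 163 165 166 163 157 154 155]
 [170 171 170 167 158 154 158 163 165 157 152 154]
 [170 170 169 162 148 138 142 152 158 146 131 131]
 [170 170 166 152 135 130 134 147 156 136 103  96]
 [170 170 164 142 118 113 120 141 154 133  93  81]
 [167 167 163 141 106  90 102 135 153 133  93  80]
 [157 160 160 149 117  87 102 144 159 136  93  80]
 [141 148 152 153 130 100 113 150 162 136  93  79]
 [130 135 134 140 133 126 138 159 163 136  93  79]
 [124 135 137 144 152 156 163 169 165 135  92  79]
 [132 154 161 164 168 170 171 172 165 135  93  80]]
side rod [-0.05 -0.05 -0.04 -0.03 -0.07 -0.09 -0.16 -0.12 -0.12] stump by row [0.34 0.13 0.51]
270 249 
 [[101  87  88  86  85  83  83 100 134 154 162 158]
 [ 87  83  86  86  84  89  88  98 129 158 169 172]
 [ 83  93  98  96  97 103 103 103 124 154 171 174]
 [ 87 107 121 117 111 113 110 115 135 161 172 172]
 [102 122 135 137 121 109 105 119 149 168 174 172]
 [131 142 143 138 118  95  91 114 148 169 172 170]
 [160 163 150 132 108  87  87 108 142 164 169 164]
 [174 173 162 143 120  95  94 109 134 151 156 151]
 [176 177 173 164 145 124 124 132 144 148 146 144]
 [176 176 178 174 163 152 152 160 162 158 152 153]
 [172 171 172 172 164 156 157 161 164 161 156 155]]
stump-rod mm (median) [-1.28  1.12]
```

Emit:
{"fn": "drive_tool", "kwargs": {
  "deltas": [
    [0,0,0,0,0.23,0,0.4],
    [0,0,0,0,0,0,0.3],
    [0,0,0,0,0,0,0.1],
    [0,0,0,0,0,0,0],
    [0,0,0,0,0,0,0],
    [0,0,0,0,0,0,0],
    [0,0,0,-0.08,-0.12,0.03,0],
    [0,0,0,-0.075,-0.12,0.028,0],
    [0,0,0,0,0,0,0],
    [0,0,0,0,0,0,0]
  ]
}}

```text
clock: 19.63
position: [0.5061, -0.0002, 0.0483]
orientation: [-3.139, 0.356, -2.886]
force: [-10.9, 2.1, 13.3]
gripper_width: 0.133
grasp_force: 15.0
```

```bash
python3 meas.py | grep -v '\[\['| grep -E 'pos|rod|N|^\[|mm'; python3 -c "
from workcell import arm;print(arm.get_state()['position'])"
```

```text
[ 0.51 -0.    0.05] [-10.9   2.1  13.3] [-3.14  0.36 -2.89]
scene rod [-0.3  -0.2   0.09 -0.2 ] stump by row [0.33 0.41 0.42]
side rod [-0.01 -0.09 -0.07  0.06 -0.05  0.03 -0.14 -0.12 -0.07] stump by row [0.11 0.   0.25]
stump-rod mm (median) [-0.73  1.5 ]
[ 5.06137006e-01 -1.80027710e-04  4.82649620e-02]
```

Emit:
{"fn": "drive_tool", "kwargs": {
  "deltas": [
    [0,0,0,-0.025,0,-0.15,0],
    [0,0,0,0,-0.1,0,0],
    [0,0,0,0,-0.1,0,0],
    [0,0,0,0,-0.1,0,0],
    [0,0,0,0,0,0,0],
    [0,0,0,0,0,0,0]
  ]
}}

```text
clock: 20.73
position: [0.5083, -0.0049, 0.0495]
orientation: [-3.138, 0.357, -2.889]
force: [-0.7, 0.6, -4.8]
gripper_width: 0.127
grasp_force: 15.0
```

```bash
python3 meas.py | grep -E 'rod|mm'; python3 -c "
from workcell import arm;print(arm.get_state()['position'])"
```

```text
scene rod [-0.3  -0.2   0.09 -0.2 ] stump by row [-1.46 -1.57 -1.61]
side rod [-0.08 -0.08 -0.06 -0.04 -0.1  -0.1  -0.2  -0.18 -0.05] stump by row [-0.63 -0.39 -0.13]
stump-rod mm (median) [ 1.34 -3.43]
[ 0.50834194 -0.00482444  0.04977843]
```

Emit:
{"fn": "drive_tool", "kwargs": {
  "deltas": [
    [0,0,0,0.02,0.12,-0.005,0],
    [0,0,0,0.02,0.12,-0.005,0],
    [0,0,0,0,0.12,0,0],
    [0,0,0,0,0,0,0],
    [0,0,0,0,0,0,0]
  ]
}}

```text
clock: 21.75
position: [0.5074, -0.0014, 0.0499]
orientation: [-3.137, 0.358, -2.888]
force: [1.0, -1.1, -4.5]
gripper_width: 0.131
grasp_force: 15.0
```

```bash
python3 meas.py | grep -E 'rod|mm'; python3 -c "
from workcell import arm;print(arm.get_state()['position'])"
```

```text
scene rod [-0.3  -0.2   0.09 -0.2 ] stump by row [-0.32 -0.37 -0.37]
side rod [ 0.   -0.12 -0.06 -0.11 -0.07 -0.02 -0.14 -0.1  -0.13] stump by row [-0.3  -0.3  -0.28]
stump-rod mm (median) [ 0.6 -0.3]
[ 0.50732057 -0.0012571   0.04982565]
```

Emit:
{"fn": "drive_tool", "kwargs": {
  "deltas": [
    [0,0,0,0.02,0,0.05,0],
    [0,0,0,0,0,0,0],
    [0,0,0,0,0,0,0.2],
    [0,0,0,0,0,0,0.3],
    [0,0,0,0,0,0,0.45],
    [0,0,0,0,0,0,0.5],
    [0,0,0,0,0,0,0.5],
    [0,0,0,0,0,0,0.5]
  ]
}}

```text
clock: 23.02
position: [0.5073, -0.001, 0.0494]
orientation: [-3.137, 0.358, -2.887]
force: [0.1, -0.1, -0.4]
gripper_width: 0.498
grasp_force: 0.0
```

```bash
python3 meas.py | grep -E 'rod|mm'; python3 -c "
from h import *
go([.44,-.02,.15],[.35,.0885,-.93],[-.25,.97,0])"
```

```text
scene rod [-0.3  -0.2   0.09 -0.2 ] stump by row [-0.38 -0.38 -0.37]
side rod [-0.03 -0.1  -0.04 -0.03 -0.07  0.02 -0.15 -0.1  -0.1 ] stump by row [-0.3  -0.21  0.05]
stump-rod mm (median) [ 0.43 -0.37]
clock 23.62 pos [ 0.5071 -0.0012  0.0492] F [-0.1  0.6 -0.4] w 0.501 q [ 0.52  0.52 -0.61  2.28  1.28  0.21  0.61]
rotvec [-0.002  -0.0128  0.0015] shift cur [  3.    -0.18 -11.88] shift tgt [  2.85  -0.16 -11.92]
```

Emit:
{"fn": "drive_tool", "kwargs": {
  "deltas": [
    [0,0,0,0,0,-0.8,0.5],
    [0,0,0,0,0,-1.2,0.5],
    [0,0,0,0,0,-1.5,0.5],
    [0,0,0,0,0,-2.0,0.4],
    [0,0,0,0,0,-2.5,0.2],
    [0,0,0,0,0,-2.5,0],
    [0,0,0,0,0,-2.5,0],
    [0,0,0,0,0,-2.5,0]
  ]
}}

```text
clock: 24.28
position: [0.4538, -0.0139, 0.1949]
orientation: [-3.137, 0.357, -2.887]
force: [0.4, -0.7, 0.4]
gripper_width: 0.162
grasp_force: 0.0
```

```bash
python3 -c "
from h import *
go([.44,-.02,.36],[0,0,-1],[-.25,.97,0])"
```

```text
clock 24.28 pos [ 0.4538 -0.0139  0.1949] F [ 0.4 -0.7  0.4] w 0.162 q [ 1.31  0.35 -1.42  2.28  0.57  0.52  1.33]
rotvec [-0.0038  0.3565  0.0016] shift cur [ -4.37  -0.31 -15.99] shift tgt [  1.49  -0.24 -16.51]
```

Emit:
{"fn": "drive_tool", "kwargs": {
  "deltas": [
    [0,0.089,0,0,0,0,0],
    [0,0.089,0,0,0,0,0],
    [0,0.089,0,0,0,0,0],
    [0,0.089,0,0,0,0,0],
    [0,0,0,0.2,0,-2.8,0],
    [0,0,0,0.2,0,-2.8,0],
    [0,0,0,0.2,0,-2.8,0],
    [0,0,0,0.2,0,-2.8,0],
    [0,0,0,0.2,0,-2.8,0],
    [0,0,0,0.2,0,-2.8,0]
  ]
}}

```text
clock: 25.12
position: [0.4422, -0.0163, 0.3631]
orientation: [-3.139, 0.001, -2.888]
force: [0.6, -1.1, -0.3]
gripper_width: 0.007
grasp_force: 0.0
```

```bash
python3 -c "
from h import *
go([.5785,.040,.335],[0,0,-1],[-.25,.97,0])"; python3 meas.py | grep mm
```

```text
clock 25.12 pos [ 0.4422 -0.0163  0.3631] F [ 0.6 -1.1 -0.3] w 0.007 q [ 1.32  0.26 -1.52  1.85  0.27  1.29  1.55]
rotvec [-0.0031  0.0009  0.0009] shift cur [-14.6    2.05   2.82] shift tgt [-14.61   2.05   2.81]
stump-rod mm (median) [ 0.43 -0.37]
```

Emit:
{"fn": "drive_tool", "kwargs": {
  "deltas": [
    [0,0,0,-1.82,0.256,0,0],
    [0,0,0,-1.82,0.256,0,0],
    [0,0,0,-1.82,0.256,0,0],
    [0,0,0,-1.82,0.256,0,0],
    [0,0,0,-1.82,0.256,0,0],
    [0,0,0,-1.82,0.256,0,0],
    [0,0,0,-1.82,0.256,0,0],
    [0,0,0,-1.82,0.256,0,0],
    [0,0,0,0,0,0,0],
    [0,0,0,0,0,0,0]
  ]
}}

```text
clock: 26.55
position: [0.5784, 0.0404, 0.3615]
orientation: [-3.139, 0.0, -2.888]
force: [-0.3, 0.4, 0.4]
gripper_width: 0.007
grasp_force: 0.0
```

```bash
python3 -c "
from h import *
go([.5785,.040,.300],[0,0,-1],[-.25,.97,0])"
```

```text
clock 26.55 pos [0.5784 0.0404 0.3615] F [-0.3  0.4  0.4] w 0.007 q [ 0.71  0.51 -1.2   1.57  0.48  1.39  1.3 ]
rotvec [-0.0023  0.0003  0.0016] shift cur [-0.   -0.03  6.15] shift tgt [-0.   -0.04  6.15]
```

Emit:
{"fn": "drive_tool", "kwargs": {
  "deltas": [
    [0,0,0,0,0,1.2,0],
    [0,0,0,0,0,1.2,0],
    [0,0,0,0,0,1.2,0],
    [0,0,0,0,0,0.8,0],
    [0,0,0,0,0,0.5,0],
    [0,0,0,0,0,0.3,0],
    [0,0,0,0,0,0.3,0],
    [0,0,0,0,0,0.3,0],
    [0,0,0,0,0,0.3,0],
    [0,0,0,0,0,0.3,0]
  ]
}}

```text
clock: 27.38
position: [0.5788, 0.0394, 0.2984]
orientation: [-3.137, 0.002, -2.889]
force: [-0.7, 0.5, 3.4]
gripper_width: 0.005
grasp_force: 1.7
```

Emit:
{"fn": "drive_tool", "kwargs": {
  "deltas": [
    [0,0,0,0,0,0.3,0],
    [0,0,0,0,0,0.3,0],
    [0,0,0,0,0,0.3,0],
    [0,0,0,0,0,0.3,0],
    [0,0,0,0,0,0.3,0],
    [0,0,0,0,0,0.3,0]
  ]
}}

```text
clock: 27.88
position: [0.5788, 0.0394, 0.2802]
orientation: [-3.138, 0.002, -2.889]
force: [-1.0, -0.1, 3.2]
gripper_width: 0.002
grasp_force: 1.7
```

Emit:
{"fn": "drive_tool", "kwargs": {
  "deltas": [
    [0,0,0,0,0,0.3,0],
    [0,0,0,0,0,0.3,0],
    [0,0,0,0,0,0.3,0],
    [0,0,0,0,0,0.3,0],
    [0,0,0,0,0,0.3,0],
    [0,0,0,0,0,0.3,0],
    [0,0,0,0,0,0.3,0],
    [0,0,0,0,0,0.3,0],
    [0,0,0,0,0,0.3,0],
    [0,0,0,0,0,0.3,0]
  ]
}}

```text
clock: 28.72
position: [0.5788, 0.0394, 0.2501]
orientation: [-3.138, 0.002, -2.889]
force: [0.3, 1.9, 2.4]
gripper_width: 0.008
grasp_force: 1.7
```

Emit:
{"fn": "drive_tool", "kwargs": {
  "deltas": [
    [0,0,0,0,0,0.15,0],
    [0,0,0,0,0,0.15,0],
    [0,0,0,0,0,0.15,0],
    [0,0,0,0,0,0.15,0]
  ]
}}

```text
clock: 29.05
position: [0.5788, 0.0393, 0.2443]
orientation: [-3.138, 0.002, -2.889]
force: [0.2, 1.9, 3.3]
gripper_width: 0.003
grasp_force: 1.6
```

```bash
python3 meas.py | grep mm
```

```text
meas.py:9: RuntimeWarning: invalid value encountered in scalar divide
  w=np.clip(max(min(v[k[0]],v[k[-1]]),0)-v[k],0,None);return w@xs[k]/w.sum()
Traceback (most recent call last):
  File "meas.py", line 17, in <module>
    p=proj(C[n],[.5785,.040,.052])[0];st=[cen(g,int(round(p[1]))+k,p[0]+np.median(ro))-p[0] for k in(-1,0,1)]
                                          ~~~^^^^^^^^^^^^^^^^^^^^^^^^^^^^^^^^^^^^^^^^^
  File "meas.py", line 8, in cen
    xs=np.arange(int(xc)-5,int(xc)+7);v=g[y,xs].astype(float);i=np.argmin(np.where(abs(xs-xc)<=2.5,v,999));k=np.arange(i-3,i+4)
                 ~~~^^^^
ValueError: cannot convert float NaN to integer
```

Now use the last view as a visual check that tip and stump line up.

```bash
python3 - <<'E'
from h import *
from workcell import arm
import cv2
P=[]
for n,(x,y) in(('scene',(273,220)),('side',(250,220))):
    P.append(cv2.resize(arm.snapshot(n)['img'][y:y+50,x:x+50],(400,400),interpolation=cv2.INTER_CUBIC))
cv2.imwrite('pics/c7.png',np.hstack(P))
E
```

```text
(no output)
```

View pics/c7.png

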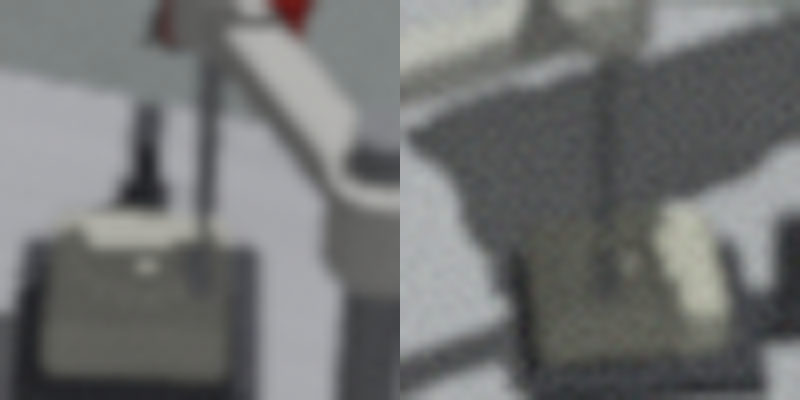

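The rod runs straight onto the stump in both panels: columns about 205 over 201 in scene, 604 over 606 in side. Now I'll lower it in small steps.

Emit:
{"fn": "drive_tool", "kwargs": {
  "deltas": [
    [0,0,0,0,0,0.1,0],
    [0,0,0,0,0,0.1,0],
    [0,0,0,0,0,0.1,0],
    [0,0,0,0,0,0.1,0],
    [0,0,0,0,0,0,0],
    [0,0,0,0,0,0,0]
  ]
}}

```text
clock: 30.25
position: [0.5787, 0.0388, 0.2402]
orientation: [-3.137, 0.001, -2.89]
force: [-0.8, -1.2, 1.9]
gripper_width: 0.007
grasp_force: 0.9
```

Emit:
{"fn": "drive_tool", "kwargs": {
  "deltas": [
    [0,0,0,0,0,0.1,0],
    [0,0,0,0,0,0.1,0],
    [0,0,0,0,0,0,0],
    [0,0,0,0,0,0,0]
  ]
}}

```text
clock: 30.58
position: [0.5789, 0.0393, 0.2381]
orientation: [-3.138, 0.002, -2.889]
force: [0.6, -0.3, -0.3]
gripper_width: -0.0
grasp_force: 0.2
```

Emit:
{"fn": "drive_tool", "kwargs": {
  "deltas": [
    [0,0,0,0,0,0.1,0],
    [0,0,0,0,0,0.1,0]
  ]
}}

```text
clock: 30.75
position: [0.5789, 0.0394, 0.2365]
orientation: [-3.138, 0.002, -2.889]
force: [-1.3, -0.3, 2.6]
gripper_width: 0.002
grasp_force: 1.6
```

Emit:
{"fn": "drive_tool", "kwargs": {
  "deltas": [
    [0,0,0,0,0,0.1,0],
    [0,0,0,0,0,0,0]
  ]
}}

```text
clock: 30.92
position: [0.5789, 0.0393, 0.2352]
orientation: [-3.138, 0.002, -2.889]
force: [-1.1, -0.1, 1.5]
gripper_width: 0.002
grasp_force: 0.9
```

Emit:
{"fn": "drive_tool", "kwargs": {
  "deltas": [
    [0,0,0,0,0,0.1,0],
    [0,0,0,0,0,0,0]
  ]
}}

```text
clock: 31.08
position: [0.5789, 0.0393, 0.2343]
orientation: [-3.138, 0.002, -2.889]
force: [0.5, -0.0, 1.9]
gripper_width: 0.006
grasp_force: 1.0
```

Emit:
{"fn": "drive_tool", "kwargs": {
  "deltas": [
    [0,0,0,0,0,0.1,0],
    [0,0,0,0,0,0,0]
  ]
}}

```text
clock: 31.25
position: [0.5789, 0.0393, 0.2333]
orientation: [-3.138, 0.002, -2.889]
force: [-0.5, 0.0, 1.4]
gripper_width: 0.005
grasp_force: 1.0
```

Emit:
{"fn": "drive_tool", "kwargs": {
  "deltas": [
    [0,0,0,0,0,0.1,0],
    [0,0,0,0,0,0,0]
  ]
}}

```text
clock: 31.42
position: [0.5789, 0.0393, 0.2323]
orientation: [-3.138, 0.002, -2.889]
force: [0.5, 0.3, 2.9]
gripper_width: 0.007
grasp_force: 1.5
```

Emit:
{"fn": "drive_tool", "kwargs": {
  "deltas": [
    [0,0,0,0,0,0.1,0],
    [0,0,0,0,0,0,0]
  ]
}}

```text
clock: 31.58
position: [0.5789, 0.0393, 0.2315]
orientation: [-3.138, 0.002, -2.889]
force: [-0.4, -0.3, 4.3]
gripper_width: 0.006
grasp_force: 2.2
```

Emit:
{"fn": "drive_tool", "kwargs": {
  "deltas": [
    [0,0,0,0,0,0.1,0],
    [0,0,0,0,0,0,0]
  ]
}}

```text
clock: 31.75
position: [0.5789, 0.0393, 0.2307]
orientation: [-3.138, 0.002, -2.889]
force: [-0.6, 0.2, 6.0]
gripper_width: 0.005
grasp_force: 2.9
```

Emit:
{"fn": "drive_tool", "kwargs": {
  "deltas": [
    [0,0,0,0,0,0,0],
    [0,0,0,0,0,-0.1,0],
    [0,0,0,0,0,-0.2,0],
    [0,0,0,0,0,-0.5,0],
    [0,0,0,0,0,-1,0],
    [0,0,0,0,0,-2,0],
    [0,0,0,0,0,-2,0],
    [0,0,0,0,0,-2,0],
    [0,0,0,0,0,0,0],
    [0,0,0,0,0,0,0]
  ]
}}

```text
clock: 32.58
position: [0.5791, 0.0395, 0.3097]
orientation: [-3.137, 0.004, -2.89]
force: [0.3, -0.1, -0.8]
gripper_width: 0.003
grasp_force: 0.0
```

```bash
python3 - <<'E'
from h import *
from workcell import arm
import cv2
# knob top height in side view, dark top edge along the rod column, and work shift since alignment
a=pickle.load(open('pics/side6.pkl','rb'))['img'];g=cv2.cvtColor(arm.snapshot('side')['img'],cv2.COLOR_BGR2GRAY)
x=int(proj(C['side'],[.5785,.04,.22])[0,0]);print(x,g[175:216,x].tolist())
for z in(.19,.2,.206,.212,.216,.22,.23):print(z,proj(C['side'],[.5785,.04,z])[0].round(1).tolist())
print(arm.get_state()['position'],arm.get_state()['clock'])
E
```

```text
275 [67, 71, 89, 107, 122, 125, 125, 126, 120, 126, 123, 125, 123, 125, 124, 124, 126, 121, 123, 126, 127, 127, 127, 126, 129, 124, 120, 100, 82, 62, 68, 61, 40, 40, 40, 40, 37, 37, 44, 56, 65]
0.19 [275.5, 211.6]
0.2 [275.6, 208.3]
0.206 [275.6, 206.2]
0.212 [275.6, 204.2]
0.216 [275.6, 202.9]
0.22 [275.6, 201.5]
0.23 [275.6, 198.1]
[0.5785261  0.03915321 0.30845669] 32.6333
```

```bash
python3 -c "
from workcell import arm;print(arm.hand_in())"
```

```text
the job is handed in; nothing more can be done
None
```

I handed in the job; the result is not reported back. By my own measurements the cast stands upright in the tray, the stump was within about 1 mm of the rod's line, and the spring tip was left resting on it (about 6 N on the hand at the end of the push), with the hand clear and nothing else on the bench knowingly touched.

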